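Set the large snap trap on the kitchen counter

TASK

Set the larger of the two snap traps: draw its sprung arm back and down by the round bar at its end until the arm hooks under the catch, then let go of it gently and come away so that it stays set. Never let the arm snap shut, and do not work the smaller trap.

Things in the scene. Friction and masses are not known exactly. Their poses are not given: they have to be found in the camera images.
- large_trap: Larger of two alike snap traps: black base 158 x 90 x 8 mm fixed to the counter, steel arm. Origin: base underside, below the arm's hinge (along y, 44 mm up). Pull bar on the +x side; jaw bow and grey treadle plate (x -53 to -11 mm) on the -x side. Steel catch hook at x 30 to 50 mm, 64 mm high. When set, 2 N on the treadle or a knock on the hook fires it. Base ends at x = 78 mm.
- pull_bar (a point): Centre of the large trap's pull bar, at the end of its arm: round, 16 mm thick, 68 mm long along the trap's y, 120 mm from the hinge, carried by two 8 mm rods at y = -32 and 32 mm (56 mm clear between). Pinch it from above with fingers set along the trap's x, or press it down. At arm angle q, in the trap's frame: x = 120 cos(1.047 - q), z = 44 + 120 sin(1.047 - q) mm.
- large_arm (a joint): Large trap's arm, rad. 0 = shut, held by its spring (bar 148 mm up); grows as the bar goes back (+x) and down; stop at 1.15. The catch clicks over the arm's cross pin by itself at about 1.0; draw to 1.08 to be sure. Let up, it rests hooked at 0.98 (bar 52 mm up, only counter below). Pull at the bar: 2 N at first, 6 to 8 N at the end. Let go unhooked, it snaps to 0.
- small_arm (a joint): Arm of the smaller trap, a bystander of the same form at 0.6 of the size (base 95 x 54 mm), rad. 0 = shut, as it is to stay.
Things that resemble listed ones, but are neither listed nor needed, are in the scene too. What is shaped like the large_trap but blue or yellow is not meant. Leave any pink or purple look-alike of the part that bears small_arm alone.

How it is judged:
By the outcome, as a careful person would: the job done as asked, in the order asked, and still so for the second after the job is handed in, with the robot touching nothing.
It also fails if it takes over 40 s, if anything falls off the work surface, if the arm or the gripper's body presses on something with over 40 N, if the wrist force passes 120 N, or if a joint passes its speed limit or range.

ROBOT

A 6-joint arm with a two-finger parallel gripper is mounted at the origin on the work surface. World frame = base frame: x ahead of the robot, y to its left, z up, the work surface at z = 0. Lengths are in m, angles in rad, forces in N, time in s.
With the tool pointing down it reaches from about 0.4 to 0.825 m from the base axis. Payload 7 kg.
Tool frame: the origin (TCP) lies midway between the tips of the shut fingers; the grasp point (between the pads) lies 19 mm behind it; z points along the fingers, y is the line along which they close (so a half turn about z gives the same grasp; the last joint's range is limited). The gripper opens to 88 mm and grips with 3 to 60 N. Pads are 19 mm wide; open, the fingers measure 130 mm over their backs; the gripper's body (78 mm by 193 mm) begins 47 mm behind the grasp point.
Start: joints at [-0.929, 0.359, 0.012, 0, -1.224, -0.288], TCP at [0.234, -0.633, 0.227] pointing down, gripper open.
Joint ranges: [-3.07, 3.07], [-1.43, 2.12], [-1.02, 1.25], [-3.03, 1.67], [-3.05, -0], [-3.03, 3.03]. Speed limits (rad/s): [2.39, 2.39, 3.01, 3.14, 3.14, 3.14].

INTERFACE

Orientations are given as [roll, pitch, yaw] about the fixed x, y, z axes, in that order (R = Rz(yaw) Ry(pitch) Rx(roll)).
In Python, from station import arm, grab_frame, camera_params, spot_in gives the robot as it stands.
- The arm moves only by the shell command python3 -m jog 'ROWS' [FORCE]. ROWS is JSON, a list that holds one entry, the list of rows, each a list of 7 numbers: the shift along the tool's x, y, z in mm, then the turn, a rotation vector about the tool's x, y, z in rad, then the finger opening in mm, from 0 to 87.6. In form: [[[x, y, z, wx, wy, wz, fingers], ...]]. A call has 1 to 20 rows; each row is the pose to reach, as a shift and turn from the pose commanded when the call began, along the tool's axes at that moment; what a row does not reach only later rows make up. A row lasts 1/8 s, in which the tool goes at most 62.5 mm and 10.7 degrees, less where a joint would pass 70% of its speed; a pose out of reach is approached as far as the arm can. A call with a gripper value outside its range is refused whole. The fingers move at their own pace and stop on an object; FORCE is the grip in N (left out, the last holds). Time passes only in rows, so rows that repeat a pose let the fingers close. It gives the time, the measured TCP pose, the force, the opening and the grip force at its end, in the units of the state.
- arm.get_state(): the state, without advancing time (a new reading comes with each control period).
- grab_frame(name): name is "side" or "top"; returns (picture, depth): 384x512x3 uint8, blue, green, red; 384x512 float32, m along the optical axis (not along the pixel's ray), 0 where there is no reading.
- camera_params(name): a dict with "mtx" (3x3 intrinsics, pixels), "k1" (the pictures are not rectified: a ray, as slopes to the right and down, at radius r is drawn at 1 + k1 r^2 times it, then the intrinsics apply), "R" (3x3) and "t" (3): a world point X has camera coordinates R X + t. Camera axes: x right, y down, z forward; pixel columns grow to the right and rows downward; lengths in m; the calibration is good to about 2 mm. A picture is of the moment at which its call begins. camera_params takes no time and is no camera call.
- arm.job_done(): hands the job in; it is judged then, once.
Trained networks look in the newest picture that a camera, given by its name, has taken for a name from the list of things; names that differ only in an ending like _2 or _b are one class to them, and where a whole thing is asked for, a point or a joint stands for the part that bears it (a point fixed in the world has none). Each returns a list of dicts, best first, with "confidence" (0 to 1); they miss things now and then, are a little off and sometimes report something else, mostly with a low value. They report only what shows in the picture. A call takes as long as a camera call. They do not tell look-alikes from the thing itself.
- spot_in(query, camera): "uv" ([column, row] in pixels, amid what is visible of it).
The state is a dict: "t": time; "q": joint angles; "qd": joint speeds; "joint_efforts": joint torques, N m; "eef_pos": TCP position; "ee_rot": TCP orientation; "force": force on the tool from outside, world axes, zero at the start; "moment": the same for the moment, N m; "width": finger opening in m; "gripper_force": force on a finger pad.
Only numpy, scipy, OpenCV 4.12 (cv2) and the standard library are available. Lean on these libraries where they do the work, as an engineer would, in place of code of your own. Each camera call takes 0.05 s, during which the arm holds its last target. There are 200 camera calls.

## Working session

There is one attempt and no reset: what is moved stays moved. The work goes in short steps, Python scripts to look and compute and a shell command to move; the robot and the scene stay as the last step left them, time stands still between calls to the robot, and variables do not carry over. Pictures are saved under pics/ and viewed, at most 10 in all, crops included, and the job is handed in when it is done.

```bash
ls; mkdir -p pics; cat > h.py <<'E'
import numpy as np, cv2
from station import arm, grab_frame, camera_params, spot_in
def unproj(name, uv, depth=None, z=None):
    p=camera_params(name); K=np.array(p["mtx"]);R=np.array(p["R"]);t=np.array(p["t"])
    uv=np.array(uv,float).reshape(-1,1,2)
    n=cv2.undistortPoints(uv,K,np.array([p["k1"],0,0,0.]))[:,0]
    d=np.c_[n,np.ones(len(n))]
    c=-R.T@t; w=d@R
    s=(z-c[2])/w[:,2] if depth is None else np.atleast_1d(depth)
    return c+w*s[:,None]
def proj(name,X):
    p=camera_params(name); R=np.array(p["R"])
    return cv2.projectPoints(np.array(X,float).reshape(-1,1,3),cv2.Rodrigues(R)[0],np.array(p["t"],float),np.array(p["mtx"]),np.array([p["k1"],0,0,0.]))[0][:,0]
E
python3 - <<'E'
from h import *
ims=[]
for n in ("top","side"):
    im,d=grab_frame(n); cv2.imwrite(f"pics/{n}0.png",im); np.save(f"{n}0.npy",d); ims.append(im)
    for q in ("large_trap","pull_bar","small_arm"):
        for r in spot_in(q,n)[:4]:
            u,v=map(int,r["uv"]); print(n,q,u,v,round(r["confidence"],2),unproj(n,[u,v],d[v,u]).round(3))
cv2.imwrite("pics/both.png",cv2.resize(np.hstack(ims),(800,300)))
print(arm.get_state()["t"])
E
```

```text
pics
top large_trap 270 142 0.94 [[ 0.602 -0.     0.049]]
top large_trap 145 278 0.76 [[0.235 0.35  0.007]]
top large_trap 196 184 0.69 [[0.493 0.204 0.029]]
top pull_bar 191 177 0.81 [[0.505 0.207 0.085]]
top pull_bar 270 139 0.79 [[ 0.62  -0.002  0.008]]
top pull_bar 135 277 0.68 [[0.25  0.351 0.087]]
top small_arm 357 122 0.71 [[ 0.666 -0.25   0.006]]
top small_arm 333 219 0.52 [[ 0.393 -0.162  0.062]]
top small_arm 341 163 0.5 [[ 0.551 -0.203 -0.002]]
side large_trap 206 251 0.86 [[0.465 0.229 0.054]]
side large_trap 254 335 0.67 [[0.224 0.365 0.071]]
side pull_bar 245 316 0.87 [[0.259 0.346 0.085]]
side pull_bar 211 181 0.79 [[0.611 0.029 0.088]]
side small_arm 311 169 0.75 [[ 0.396 -0.182  0.089]]
side small_arm 276 175 0.54 [[ 0.511 -0.169  0.03 ]]
0.4
```

View pics/top0.png

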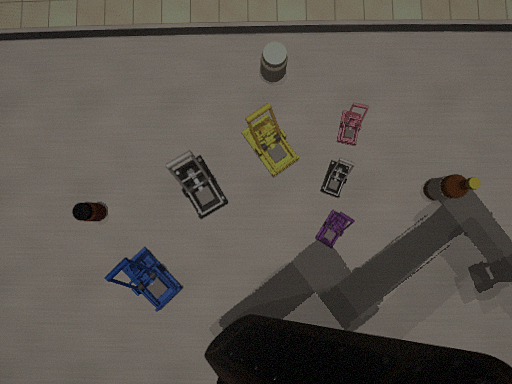

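View pics/side0.png

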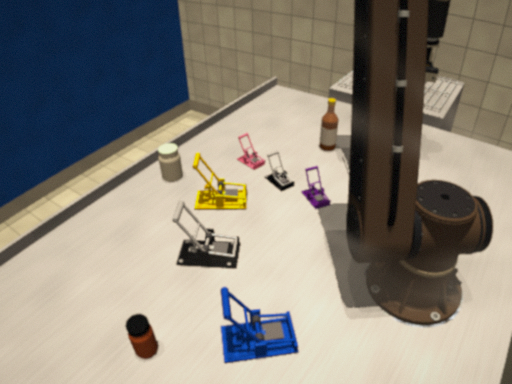

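The large black trap is at top (196,184) and side (208,240). Things it could be taken for, in top pixels:
- yellow trap (270,140)
- blue trap (145,278)
- small black trap (337,177)
- pink (352,123) and purple (334,228) small look-alikes

I choose (196,184) because it is black and large. Next is one close crop to check that.

```bash
python3 - <<'E'
from h import *
a=cv2.imread("pics/top0.png")[140:225,155:240]; b=cv2.imread("pics/side0.png")[195:275,165:250]
b=cv2.copyMakeBorder(b,0,5,0,0,cv2.BORDER_CONSTANT)
m=np.hstack([a,b]); m=np.clip(cv2.resize(m,(799,400),interpolation=cv2.INTER_CUBIC).astype(float)*1.7,0,255)
cv2.imwrite("pics/crop1.png",m)
E
```

```text
[ WARN:0@0.328] global loadsave.cpp:1063 imwrite_ Unsupported depth image for selected encoder is fallbacked to CV_8U.
```

View pics/crop1.png

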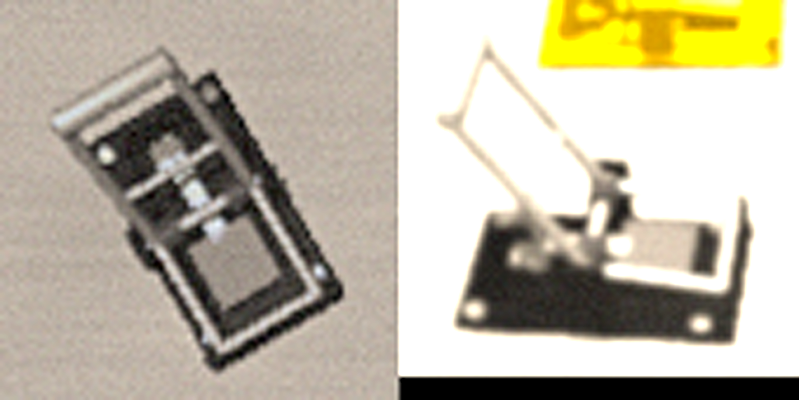

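The crop shows a black base, the grey treadle at the lower right (crop 235,270) and the pull bar at the upper left (crop 62,123 to 172,60). That matches the description. Now I fit the pose.

```bash
cat > fit.py <<'E'
from h import *
from scipy.optimize import least_squares
s=799/170; T=lambda u,v:(155+u/s,140+v/s); S=lambda u,v:(165+(u-399.5)/s,195+v/s)
# -x corners, +x right corner (right = -y side), bar ends in top; base corners, bar ends in side
top=[((-80,45,4),T(213,368)),((-80,-45,4),T(342,292)),((78,-45,4),T(210,75)),((60,34,148),T(58,125)),((60,-34,148),T(172,60))]
side=[((78,45,2),S(458,327)),((-80,45,2),S(735,342)),((60,34,148),S(448,121)),((60,-34,148),S(488,50))]
def W(p,X):
    c,sn=np.cos(p[2]),np.sin(p[2]); X=np.array(X)/1000
    return np.c_[p[0]+c*X[:,0]-sn*X[:,1],p[1]+sn*X[:,0]+c*X[:,1],X[:,2]]
def res(p): return np.concatenate([(proj(n,W(p,[a for a,_ in L]))-np.array([b for _,b in L])).ravel() for n,L in (("top",top),("side",side))])
r=least_squares(res,[.49,.2,.5],loss="soft_l1"); print(r.x.round(4),np.degrees(r.x[2])); print(res(r.x).reshape(-1,2).round(1))
p=r.x; print("bar",W(p,[(60,0,148)]).round(4),"r",np.hypot(*W(p,[(60,0,148)])[0,:2]), "end",W(p,[(120,0,40)]).round(4),np.hypot(*W(p,[(120,0,40)])[0,:2]))
st=arm.get_state(); print(st["eef_pos"],st["ee_rot"],st["q"])
d=np.load("top0.npy"); 
for f in (-.7,0,.7):
    u=proj("top",W(p,[(60,34*f,156)]))[0]; i,j=u.round().astype(int); 
    print(u.round(1),[unproj("top",[i,j+k],d[j+k,i])[0].round(3) for k in(-1,0,1)])
E
python3 fit.py
```

```text
[0.4882 0.1962 0.5189] 29.729254768406594
[[ 0.   0.8]
 [ 0.3  0.7]
 [ 0.5 -1.1]
 [-0.8  0.1]
 [-0.7 -0.2]
 [-0.7 -0. ]
 [ 0.8  0.3]
 [ 0.8 -0.6]
 [-1.2 -3.6]]
bar [[0.5403 0.226  0.148 ]] r 0.5856999023165989 end [[0.5924 0.2558 0.04  ]] 0.6452903810583885
[ 0.23378943 -0.63312802  0.22641031] [ 3.14133625e+00 -1.75024327e-05 -2.78782709e+00] [-9.28943710e-01  3.58736550e-01  1.17811521e-02 -5.96156117e-05
 -1.22409174e+00 -2.88066795e-01]
[186.6 154.1] [array([0.555, 0.205, 0.154]), array([0.552, 0.204, 0.156]), array([0.55 , 0.204, 0.156])]
[178.  159.1] [array([0.543, 0.226, 0.157]), array([0.54 , 0.226, 0.157]), array([0.538, 0.226, 0.155])]
[169.4 164.1] [array([0.531, 0.247, 0.158]), array([0.529, 0.247, 0.158]), array([0.527, 0.248, 0.153])]
```

```bash
python3 -m jog '[[[0,0,-50,0,0,0,87.6],[-300,340,-60,0,0,-0.85,87.6],[-300,340,-60,0,0,-0.85,87.6],[-300,340,-60,0,0,-0.85,87.6],[-300,340,-60,0,0,-0.85,87.6],[-300,340,-60,0,0,-0.85,87.6],[-300,340,-60,0,0,-0.85,87.6],[-300,340,-60,0,0,-0.85,87.6],[-300,340,-60,0,0,-0.85,87.6],[-586,699,0,0,0,-1.735,87.6],[-586,699,0,0,0,-1.735,87.6],[-586,699,0,0,0,-1.735,87.6],[-586,699,0,0,0,-1.735,87.6],[-586,699,0,0,0,-1.735,87.6],[-586,699,0,0,0,-1.735,87.6],[-586,699,0,0,0,-1.735,87.6],[-586,699,0,0,0,-1.735,87.6],[-586,699,0,0,0,-1.735,87.6],[-586,699,0,0,0,-1.735,87.6]]]'
```

```text
t: 2.78
eef_pos: [0.5411, 0.2249, 0.2267]
ee_rot: [3.141, -0.0, -1.053]
force: [0.3, -0.2, -0.6]
width: 0.0876
gripper_force: 0.0
```

```bash
python3 -m jog '[[[0,0,40,0,0,0,87.6],[0,0,70,0,0,0,87.6],[0,0,98,0,0,0,87.6],[0,0,98,0,0,0,87.6]]]'
python3 - <<'E'
from h import *
a,_=grab_frame("top"); b,_=grab_frame("side")
m=np.hstack([cv2.resize(a[110:230,130:250],(400,400)),cv2.resize(b[150:290,130:270],(400,400))])
cv2.imwrite("pics/pre.png",cv2.convertScaleAbs(m,alpha=1.4))
E
```

```text
t: 3.28
eef_pos: [0.5402, 0.2236, 0.1275]
ee_rot: [3.138, -0.0, -1.054]
force: [0.2, -0.3, 1.0]
width: 0.0878
gripper_force: 0.0
```

View pics/pre.png

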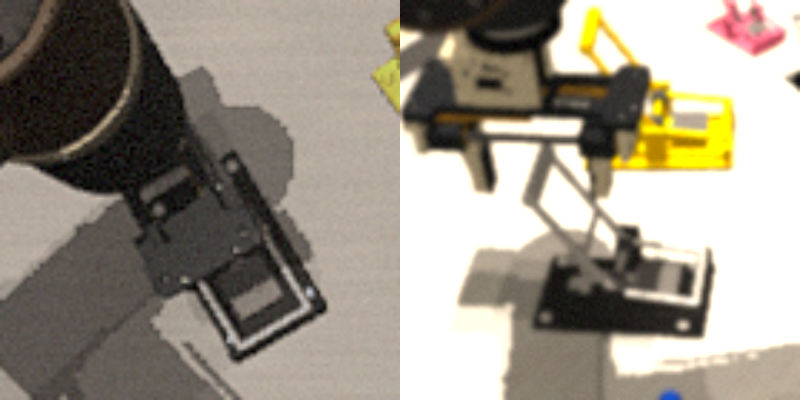

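The fingers straddle the bar: in the side half the bar is at about (545,175), with the finger tips at (485,185) and (598,190). The inner finger is between the rods. I close on the bar.

```bash
python3 -m jog '[[[0,0,0,0,0,0,10],[0,0,0,0,0,0,10],[0,0,0,0,0,0,10],[0,0,0,0,0,0,10],[0,0,0,0,0,0,10],[0,0,0,0,0,0,10],[0,0,0,0,0,0,10],[0,0,0,0,0,0,10]]]' 45
```

```text
t: 4.38
eef_pos: [0.542, 0.226, 0.1286]
ee_rot: [-3.14, 0.0, -1.053]
force: [2.7, 0.2, -3.7]
width: 0.0146
gripper_force: 45.0
```

```bash
python3 -m jog '[[[0,-5,3,0,0,0,10],[0,-10,6.5,0,0,0,10],[0,-15,10,0,0,0,10],[0,-19.5,14,0,0,0,10],[0,-24,18,0,0,0,10],[0,-28,22.5,0,0,0,10],[0,-32,27,0,0,0,10],[0,-35.5,31.5,0,0,0,10],[0,-39,36.5,0,0,0,10],[0,-42.5,41.5,0,0,0,10],[0,-42.5,41.5,0,0,0,10]]]' 45
python3 - <<'E'
from h import *
a,_=grab_frame("top"); b,_=grab_frame("side")
m=np.hstack([cv2.resize(a[110:230,130:250],(400,400)),cv2.resize(b[150:290,130:270],(400,400))])
cv2.imwrite("pics/mid.png",cv2.convertScaleAbs(m,alpha=1.4))
E
```

```text
t: 5.75
eef_pos: [0.5773, 0.2462, 0.0865]
ee_rot: [3.139, -0.0, -1.053]
force: [-5.5, 0.3, 4.9]
width: 0.0149
gripper_force: 45.0
```

View pics/mid.png

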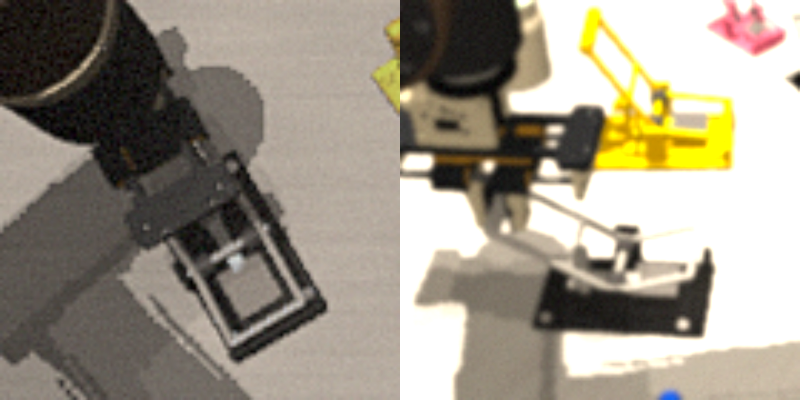

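The arm follows and the bar is still pinched, in the side half at about (495,215). I continue the arc to 1.08.

```bash
python3 -m jog '[[[0,-3,5,0,0,0,10],[0,-5.5,10.5,0,0,0,10],[0,-8,16,0,0,0,10],[0,-10,21.5,0,0,0,10],[0,-12,27,0,0,0,10],[0,-14,33,0,0,0,10],[0,-15,39,0,0,0,10],[0,-16,45,0,0,0,10],[0,-17,51,0,0,0,10],[0,-17.5,57,0,0,0,10],[0,-17.5,62,0,0,0,10],[0,-17.5,67,0,0,0,10],[0,-17.5,67,0,0,0,10],[0,-17.5,67,0,0,0,10]]]' 45
python3 - <<'E'
from h import *
b,_=grab_frame("side"); a,_=grab_frame("top")
m=np.hstack([cv2.resize(a[110:230,130:250],(400,400)),cv2.resize(b[150:290,130:270],(400,400))])
cv2.imwrite("pics/low.png",cv2.convertScaleAbs(m,alpha=1.4))
E
```

```text
t: 7.6
eef_pos: [0.594, 0.2559, 0.0209]
ee_rot: [-3.14, 0.0, -1.052]
force: [-3.8, 0.8, 7.7]
width: 0.0149
gripper_force: 45.0
```

View pics/low.png

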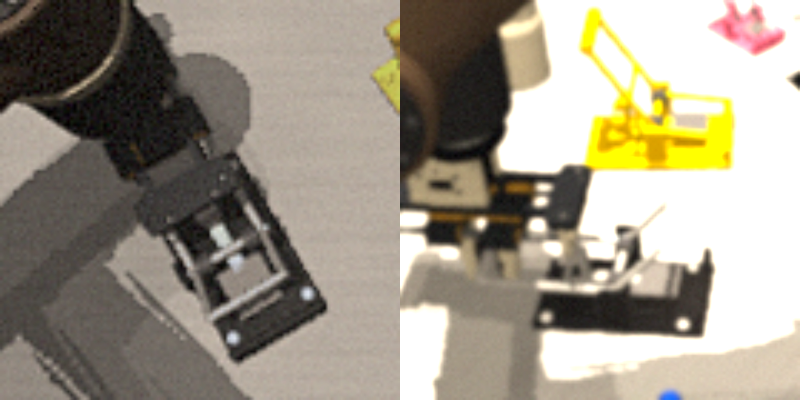

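The bar is drawn down to about z 0.040. I let it up slowly and watch whether the force falls off as the catch takes the load.

```bash
python3 -m jog '[[[0,0,-3,0,0,0,10],[0,0,-6,0,0,0,10],[0,0,-9,0,0,0,10],[0,0,-11,0,0,0,10],[0,0,-12,0,0,0,10],[0,0,-12,0,0,0,10],[0,0,-12,0,0,0,10]]]' 45; for i in 1; do python3 -m jog '[[[0,0,-1,0,0,0,10],[0,0,-2,0,0,0,10],[0,0,-2,0,0,0,10]]]'; done
```

```text
t: 8.57
eef_pos: [0.5934, 0.2557, 0.0294]
ee_rot: [3.141, 0.001, -1.054]
force: [5.8, 4.8, -20.7]
width: 0.015
gripper_force: 45.0
t: 8.95
eef_pos: [0.5933, 0.2556, 0.0303]
ee_rot: [3.14, 0.001, -1.054]
force: [10.0, 6.0, -28.4]
width: 0.0147
gripper_force: 45.0
```

The catch holds: at -28 N it resists upward pull, so the arm is hooked. I relax the preload.

```bash
python3 -m jog '[[[0,0,3,0,0,0,10],[0,-1,5,0,0,0,10],[0,-2,6.5,0,0,0,10],[0,-2,6.5,0,0,0,10]]]' 45; python3 -m jog '[[[0,0,0,0,0,0,10],[0,0,0,0,0,0,10],[0,0,0,0,0,0,10]]]' 8
```

```text
t: 9.45
eef_pos: [0.5937, 0.2557, 0.027]
ee_rot: [3.139, 0.0, -1.053]
force: [-5.8, 2.7, -4.1]
width: 0.0146
gripper_force: 45.0
t: 9.82
eef_pos: [0.5939, 0.2555, 0.0272]
ee_rot: [3.139, 0.0, -1.053]
force: [-5.8, 2.0, -3.1]
width: 0.0151
gripper_force: 8.0
```

```bash
python3 -m jog '[[[0,0,0,0,0,0,18],[0,0,0,0,0,0,22],[0,0,0,0,0,0,28],[0,0,0,0,0,0,34],[0,0,0,0,0,0,34],[0,0,0,0,0,0,34],[0,0,-10,0,0,0,34],[0,0,-20,0,0,0,34],[0,0,-35,0,0,0,34],[0,-10,-60,0,0,0,34],[0,-20,-90,0,0,0,34],[0,-40,-130,0,0,0,34],[0,-60,-170,0,0,0,34],[0,-60,-190,0,0,0,34],[0,-60,-190,0,0,0,34]]]'
python3 - <<'E'
from h import *
b,_=grab_frame("side"); a,_=grab_frame("top")
m=np.hstack([cv2.resize(a[110:230,130:250],(400,400)),cv2.resize(b[150:290,130:270],(400,400))])
cv2.imwrite("pics/end.png",cv2.convertScaleAbs(m,alpha=1.4))
E
```

```text
t: 11.7
eef_pos: [0.6482, 0.2864, 0.2207]
ee_rot: [-3.137, 0.0, -1.053]
force: [0.7, -0.1, -0.8]
width: 0.0337
gripper_force: 0.0
```

View pics/end.png

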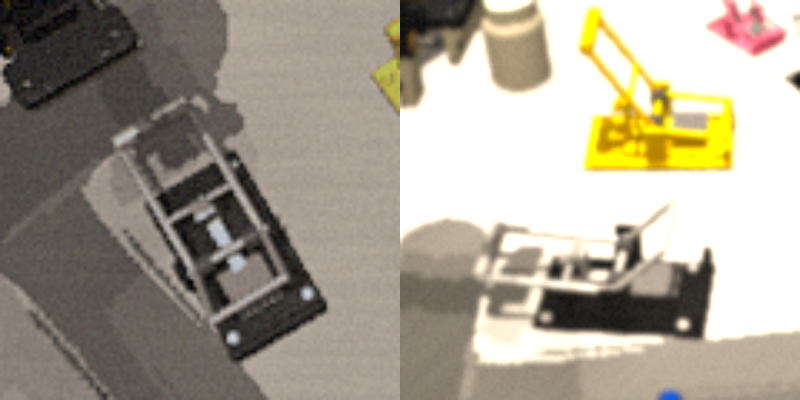

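The large trap is set. Its bar lies low at side (490,255), the jaw bow is raised at (660,215), and the gripper is clear. I hand the job in.

```bash
python3 -c "
from station import arm
print(arm.job_done())"
```

```text
the job is handed in; nothing more can be done
None
```

The large black trap is set: its arm is hooked under the catch and stayed there after I let go gently and backed the gripper clear; the small trap was not touched, and the job was handed in at about 12 s.

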